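Snap the loose knob onto the drawer front's bare stud and keep it pressed home

ROBOT

A 7-joint arm with a two-finger parallel gripper is mounted at the origin on a cart in front of the work surface, level with it; the furniture and walls round the work are solid. World frame = base frame: x ahead of the robot, y to its left, z up, the work surface at z = 0. Lengths are in m, angles in rad, forces in N, time in s.
With the tool pointing down it reaches from about 0.35 to 0.9 m from the base axis. Payload 8.1 kg.
Tool frame: the origin (TCP) lies at the very end of the fingers, on their centre line; the grasp point (between the pads) lies 19 mm behind it (arm.tcp_to_grasp is the distance from the TCP to the grasp point, in m); z points along the fingers, y is the line along which they close (so a half turn about z gives the same grasp; the last joint's range is limited). The gripper opens to 92 mm and grips with 3 to 60 N. Pads are 19 mm wide; open, the fingers measure 130 mm over their backs; the gripper's body (75 mm by 190 mm) begins 47 mm behind the grasp point.
Start: joints at [1.233, 0.434, 0.025, 1.573, -0.012, 1.134, -0.075], TCP at [0.145, -0.608, 0.227] pointing down, gripper open.
Joint ranges: [-2.62, 2.62], [-0.44, 2.09], [-1.27, 1.32], [0.08, 2.57], [-1.32, 4.46], [0.12, 2], [-2.74, 2.74]. Speed limits (rad/s): [2.22, 2.22, 3.01, 3.01, 3.14, 3.14, 3.14].

INTERFACE

Orientations are given as a rotation vector (axis times angle).
In Python, from cell import arm, get_image gives the robot as it stands (arm), with the cameras as plain functions.
- The arm moves only by the shell command python3 nudge.py 'ROWS' [FORCE]. ROWS is a JSON list of rows, 1 to 10 of them, each written [[dx, dy, dz], turn, opening]: dx, dy, dz in normalised numbers (1 is 1 m), then a turn about the tool's z in a scale on which 1.0 is pi rad, then the opening from 0.0 (shut) to 1.0 (fully open); each row shifts and turns the commanded pose from where the row before left it, along the tool's axes as they then stand; what a row does not reach is not made up. A row lasts 1/10 s, in which the tool goes at most 0.05 m and 0.15 rad, less where a joint would pass 70% of its speed; a pose out of reach is approached as far as the arm can. The fingers move at their own pace and stop on an object; FORCE is the grip in N (left out, the last holds). Time passes only in rows, so rows that do not move let the fingers close. It prints the time, the measured TCP pose, the force, the opening and the grip force at its end. A shift or turn number past 1, either way, is cut back to 1. Input that does not fit is refused with a message, and nothing moves.
- arm.observe(): the state, without advancing time (a new reading comes with each control period).
- get_image(name): name is "scene" or "top" or "wrist"; returns a dict with "image" (384x512x3 uint8, blue, green, red), "fx", "fy", "cx", "cy" (pixels), "cam_to_world" (4x4, takes a point from camera to world coordinates); the wrist camera has in their place "mount" (4x4, takes a point from camera to tool coordinates, whose origin is the TCP and whose axes are the flange's). Camera axes: x right, y down, z forward; pixel columns grow to the right and rows downward; lengths in m; the calibration is good to about 2 mm. A picture is of the moment at which its call begins: read the wrist's pose just before it. There is no depth.
- arm.sign_off(): hands the job in; it is judged then, once.
The state is a dict: "clock": time; "joints": joint angles; "dq": joint speeds; "joint_efforts": joint torques, N m; "position": TCP position; "ee_rot": TCP orientation; "force": force on the tool from outside, world axes, zero at the start; "ft_torque": the same for the moment, N m; "width": opening from 0.0 (shut) to 1.0 (fully open); "gripper_force": force on a finger pad.
Only numpy, scipy, OpenCV 4.12 (cv2) and the standard library are available. Lean on these libraries where they do the work, as an engineer would, in place of code of your own. Each camera call takes 0.05 s, during which the arm holds its last target. There are 200 camera calls.

TASK

One knob is already on the drawer front; pick up the loose one and press it straight down onto the bare stud until it clicks over the catches, then keep pressing after the click until the springy washer under it is squeezed flat and the knob sits fully home on its steel base. Finish there, with the gripper still on the knob and holding it pressed fully home; do not let go or ease off. Leave the two cabinet hinges and the offcut on the bench where they are.

Things in the scene. Friction and masses are not known exactly. Their poses are not given: they have to be found in the camera images.
- knob: loose press-on knob standing upright, 44 mm high, about 60 g. Round wooden head 40 mm wide from 22 mm above the underside to the flat top (grip there, any yaw); below it a steel skirt 37 mm wide. Socket in the underside: 24 mm deep, 25 mm wide, its lowest 4 mm a rounded lip with a 17 mm opening. Origin: centre of the underside, z up.
- stud: bare steel stud, fixed on the drawer front. Foot: disc 44 mm wide, 5 mm thick. Stud: 14 mm wide, rising 21 mm above the foot, its top 7 mm tapered to 6 mm. Two spring catch balls, centred 10 mm above the foot, stick out on the two sides along x, 21 mm over both. A dark springy washer, 32 mm wide, lies round it. Origin: centre of the foot's underside.
- stud_seat (a point): centre of the flat top of the stud's steel foot, about 23 mm above the bench; z up along the stud. The knob is fully home when the centre of its underside is here (within 1.8 mm); it then stands on solid steel.
- drawer_front: small white drawer front lying face up between two low cleats, fixed to the bench; 130 x 250 x 18 mm (x, y, z). Origin: centre of its underside on the bench. The bare stud and the fitted knob stand 60 mm either side of its middle along its y axis; which is which varies.
- fitted_knob: the like knob already on the drawer front, fixed, not to be handled; top 71 mm above the bench, 40 mm diameter. Origin: centre of its base disc's underside, on the front's upper face.
- catch_a (a joint): how far one catch ball is pushed into the stud, m: 0 out, 0.002 as the lip passes. The two balls resist from a knob height of about 12.5 mm above the seat, about 9 N at most; past 8 mm they snap out over the lip (click) and the force drops.
- catch_b (a joint): the same for the other catch ball
- washer (a joint): how far the spring washer is squeezed, m: 0 free (its top 5 mm above the seat), 0.005 flat, knob fully home. It pushes back with 2 N at first and 7 N when flat. Let go after the click, it lifts the knob to about 3.8 mm above the seat, where the catches stop it.
- cup_hinge_1: steel cabinet hinge lying loose on the bench, 82 x 52 x 13 mm, a bystander. Origin: centre of its underside
- cup_hinge_2: a second such hinge, a bystander
- offcut_2: small hardwood offcut lying on the bench, 39 x 110 x 19 mm, a bystander. Origin: centre of its underside

How it is judged:
On the way, in this order (a step that is already met when the one before it is completed fails the run):
1. the loose knob is lifted off the bench in the gripper (height (world z) of knob above 0.04 m and contact force between the fingers and knob above 1 N), for 0.1 s.
2. the knob has clicked over the catches and is pressed fully home on the stud (z of knob in the frame of stud_seat between -0.002 and 0.0018 m and horizontal distance between knob and stud_seat below 0.004 m and angle between knob's own z axis and vertical below 0.1 rad and value of joint each of catch_a, catch_b below 0.001 m and contact force between knob and stud above 3 N and contact force between the fingers and knob above 2 N), for 0.3 s.
At the end, for the whole second after the job is handed in: Finishes holding: knob on the bare stud, underside within 1.8 mm of the steel base, within 4 mm of the stud's axis, upright within 0.1 rad, both catch balls out (within 1 mm), over 3 N between knob and stud or washer, gripper still on the knob with over 2 N (all of step 2); the arm keeps its last pose, push and grip.
It fails at once if cup_hinge_1 is knocked more than 30 mm away (distance of cup_hinge_1 from where it was at the start of the episode above 0.03 m).
It fails at once if cup_hinge_2 is knocked more than 30 mm away (distance of cup_hinge_2 from where it was at the start of the episode above 0.03 m).
It fails at once if offcut_2 is knocked more than 30 mm away (distance of offcut_2 from where it was at the start of the episode above 0.03 m).
It also fails if it takes over 35 s, if anything falls off the work surface, if the arm or the gripper's body presses on something with over 40 N, if the wrist force passes 120 N, or if a joint passes its speed limit or range.

## Working session

There is one attempt and no reset: what is moved stays moved. The work goes in short steps, Python scripts to look and compute and a shell command to move; the robot and the scene stay as the last step left them, time stands still between calls to the robot, and variables do not carry over. Pictures are saved under pics/ and viewed, at most 10 in all, crops included, and the job is handed in when it is done.

```bash
ls; mkdir -p pics; python3 - <<'E'
from cell import arm, get_image
import cv2,json
s=arm.observe();print({k:s[k] for k in('clock','position','ee_rot','force','width')},arm.tcp_to_grasp)
for n in('top','scene'):
    d=get_image(n);cv2.imwrite(f'pics/{n}0.png',d['image']);print(n,d['fx'],d['fy'],d['cx'],d['cy'],d['cam_to_world'])
E
```

```text
cell.py
nudge.py
pics
{'clock': 0.0, 'position': array([ 0.14524876, -0.60740528,  0.22595919]), 'ee_rot': array([-3.11850387e+00, -3.67709511e-01,  4.50657260e-04]), 'force': array([ 0.24476651, -0.00250159,  1.08626847]), 'width': 1.0020356035534488} 0.0188
top 437.35304337629833 437.35304337629833 260.8178121095729 187.5907002149836 [[-0.00131142 -0.99810456  0.06152703  0.45726316]
 [-0.99997425  0.00174303  0.00696174  0.05049774]
 [-0.00705578 -0.06151631 -0.99808114  1.02001159]
 [ 0.          0.          0.          1.        ]]
scene 448.0086461374279 448.0086461374279 255.57999592475275 197.02845279194975 [[-0.88651211 -0.35769888  0.29350945  0.1784059 ]
 [-0.46267804  0.69218425 -0.55390432  0.67351325]
 [-0.00503166 -0.62684326 -0.77912913  0.92744083]
 [ 0.          0.          0.          1.        ]]
```

View pics/top0.png

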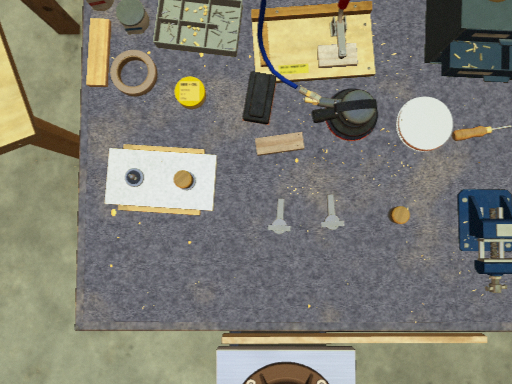

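View pics/scene0.png

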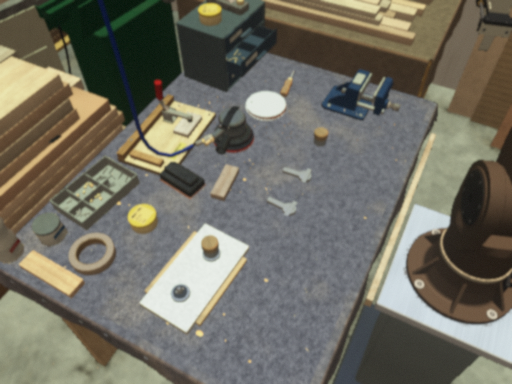

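The top view shows the loose knob at (400,215), the bare stud at (134,177) and the fitted knob at (184,180). The hinges are at (280,217) and (333,213), and the offcut is at (279,144).

```bash
cat > h.py <<'E'
import numpy as np,cv2
from cell import arm, get_image
from scipy.spatial.transform import Rotation as R
def ray(d,uv,z,T=None):
    T=np.array(d['cam_to_world']) if T is None else T
    r=T[:3,:3]@np.array([(uv[0]-d['cx'])/d['fx'],(uv[1]-d['cy'])/d['fy'],1]);o=T[:3,3]
    return o+r*(z-o[2])/r[2]
def wristT(d,s): 
    T=np.eye(4);T[:3,:3]=R.from_rotvec(s['ee_rot']).as_matrix();T[:3,3]=s['position'];return T@np.array(d['mount'])
def totool(s,dw): return R.from_rotvec(s['ee_rot']).as_matrix().T@np.array(dw)
E
python3 - <<'E'
from h import *
d=get_image('top');im=d['image']
def blob(u,v,r,f):
    p=im[v-r:v+r+1,u-r:u+r+1].astype(int);m=f(p);y,x=np.nonzero(m);return (x.mean()+u-r,y.mean()+v-r),m.sum()
wood=lambda p:(p[...,2]-p[...,0]>35)
dark=lambda p:p.sum(2)<450
for n,u,v,r,f,z in(('knob',400,215,14,wood,.044),('fit',184,180,14,wood,.071),('stud',134,177,14,dark,.025)):
    c,k=blob(u,v,r,f);print(n,c,k,ray(d,c,z))
for n,uv in(('h1',(280,217)),('h2',(333,213)),('off',(279,144)),('vise',(500,235))):print(n,ray(d,uv,0.01))
s=arm.observe();print(R.from_rotvec(s['ee_rot']).as_matrix().round(3))
E
```

```text
knob (np.float64(399.7793103448276), np.float64(214.51724137931035)) 290 [ 0.45693265 -0.25146472  0.044     ]
fit (np.float64(182.59636363636363), np.float64(178.81454545454545)) 275 [0.5352271  0.22758139 0.071     ]
stud (np.float64(133.77083333333334), np.float64(177.21354166666666)) 192 [0.54289119 0.34803279 0.025     ]
h1 [0.45157412 0.0134435  0.01      ]
h2 [ 0.46060978 -0.10861127  0.01      ]
off [0.62109835 0.01509068 0.01      ]
vise [ 0.409812   -0.48997429  0.01      ]
[[ 0.973  0.233 -0.   ]
 [ 0.233 -0.973  0.001]
 [-0.    -0.001 -1.   ]]
```

```bash
python3 nudge.py '[[[0.036,-0.026,-0.012],0,1],[[0.036,-0.026,-0.012],0,1],[[0.036,-0.026,-0.012],0,1],[[0.036,-0.026,0],0,1],[[0.036,-0.026,0],0,1],[[0.036,-0.026,0],0,1],[[0.036,-0.026,0],0,1],[[0.036,-0.026,0.01],0,1],[[0.036,-0.026,0.02],0,1],[[0.036,-0.026,0.02],0,1]]'
python3 nudge.py '[[[0,0,0],0,1],[[0,0,0],0,1]]'
python3 - <<'E'
from h import *
s=arm.observe();d=get_image('wrist');cv2.imwrite('pics/w1.png',d['image']);print(s['position'],s['force'],d['fx'],d['cx'],d['cy'],np.array(d['mount']).round(4).tolist())
T=wristT(d,s);p=np.linalg.inv(T)@[.457,-.2515,.044,1];print(p[:2]/p[2]*d['fx']+[d['cx'],d['cy']])
E
```

```text
clock: 1.15
position: [0.4361, -0.2699, 0.2125]
ee_rot: [3.119, 0.367, 0.001]
force: [0.7, -1.2, -0.1]
width: 1.0
gripper_force: 0.0
clock: 1.35
position: [0.4352, -0.2702, 0.2121]
ee_rot: [-3.119, -0.372, 0.002]
force: [-1.3, -0.4, -0.6]
width: 1.0
gripper_force: 0.0
[ 0.43518449 -0.27022661  0.21209966] [-1.33682662 -0.44229362 -0.57249509] 288.86526520380266 258.2127215134401 190.1352553669625 [[-0.0007, -0.9507, -0.3102, 0.0842], [1.0, -0.0005, -0.0006, 0.0009], [0.0004, -0.3102, 0.9507, -0.1587], [0.0, 0.0, 0.0, 1.0]]
[246.23821888 149.82455878]
```

View pics/w1.png

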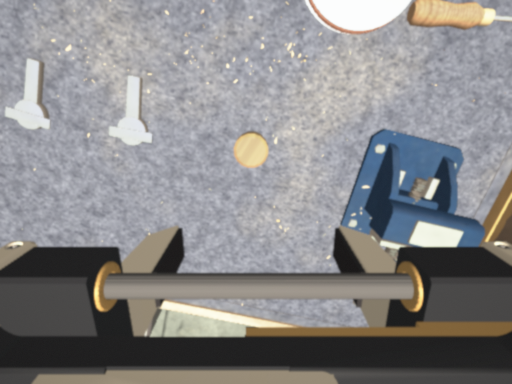

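The wrist view shows the knob's top at (251,150), and nothing is within finger reach of it. I'll refine its position.

```bash
cat >> h.py <<'E'
def wblob(d,s,u,v,r,z,f):
    im=d['image'].astype(int);p=im[v-r:v+r+1,u-r:u+r+1];m=f(p).astype(np.uint8)
    n,l,st,c=cv2.connectedComponentsWithStats(m);k=1+st[1:,4].argmax();cnt=cv2.findContours((l==k).astype(np.uint8),0,1)[0][0]
    (x,y),ax,a=cv2.fitEllipse(cnt)if len(cnt)>5 else(c[k],0,0)
    uv=(x+u-r,y+v-r);return uv,ax,ray(d,uv,z,wristT(d,s))
wood=lambda p:(p[...,2]-p[...,0]>35)
E
python3 - <<'E'
from h import *
s=arm.observe();d=get_image('wrist')
uv,ax,P=wblob(d,s,251,150,28,.044,wood);print(uv,ax,P)
t=P-s['position'];t[2]=.014-s['position'][2];print(totool(s,t))
E
```

```text
(249.33910369873047, 148.9322338104248) (34.064762115478516, 35.03047180175781) [ 0.45834542 -0.25630563  0.044     ]
[ 0.02677549 -0.00935937  0.19855451]
```

```bash
python3 nudge.py '[[[0.013,-0.005,0.03],0,1],[[0.013,-0.004,0.03],0,1],[[0,0,0.03],0,1],[[0,0,0],0,1],[[0,0,0],0,1]]'
python3 - <<'E'
from h import *
s=arm.observe();d=get_image('wrist')
T=wristT(d,s);p=np.linalg.inv(T)@[.4583,-.2560,.044,1];u,v=(p[:2]/p[2]*d['fx']+[d['cx'],d['cy']]).astype(int);print(u,v)
uv,ax,P=wblob(d,s,u,v,45,.044,wood);print(uv,ax,P)
t=P-s['position'];t[2]=.014-s['position'][2];print(s['position'],totool(s,t))
cv2.circle(d['image'],(int(uv[0]),int(uv[1])),int(ax[0]/2),(0,0,255),1);cv2.imwrite('pics/w2.png',d['image'])
E
```

```text
clock: 1.95
position: [0.4576, -0.2578, 0.1234]
ee_rot: [3.12, 0.364, -0.001]
force: [-0.2, -0.1, 0.7]
width: 0.998
gripper_force: 0.0
255 195
(np.float64(255.83545684814453), np.float64(194.34529495239258)) (44.19583511352539, 46.123207092285156) [ 0.45975632 -0.25595046  0.044     ]
[ 0.45755205 -0.25779796  0.12338477] [ 0.00264885 -0.00131215  0.10938264]
```

View pics/w2.png

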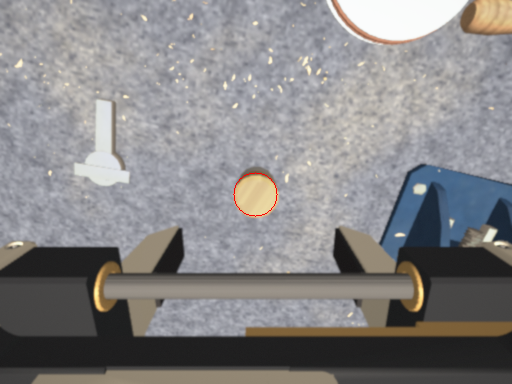

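The fitted circle sits on the knob's top at (256,194), centred between the fingers. I'll go down and grip.

```bash
python3 nudge.py '[[[0.002,-0.001,0.03],0,1],[[0,0,0.03],0,1],[[0,0,0.03],0,1],[[0,0,0.019],0,1],[[0,0,0],0,1],[[0,0,0],0,1],[[0,0,0],0,0.3],[[0,0,0],0,0.3],[[0,0,0],0,0.3],[[0,0,0],0,0.3]]' 45
python3 nudge.py '[[[0,0,0],0,0.2],[[0,0,0],0,0.2],[[0,0,0],0,0.2],[[0,0,0],0,0.2]]'
```

```text
clock: 3.0
position: [0.4602, -0.2552, 0.0143]
ee_rot: [3.119, 0.368, 0.001]
force: [-0.6, 0.3, -0.4]
width: 0.699
gripper_force: 0.0
clock: 3.4
position: [0.4599, -0.255, 0.0137]
ee_rot: [-3.12, -0.368, 0.0]
force: [0.0, 0.7, -0.0]
width: 0.426
gripper_force: 45.0
```

```bash
python3 nudge.py '[[[0,0,-0.02],0,0.2],[[0,0,-0.03],0,0.2],[[0,0,-0.04],0,0.2],[[0,0,-0.04],0,0.2],[[0,-0.01,-0.04],0,0.2],[[0.012,-0.03,-0.01],0,0.2],[[0.016,-0.04,0],0,0.2],[[0.016,-0.04,0],0,0.2],[[0.016,-0.04,0],0,0.2],[[0.016,-0.04,0],0,0.2]]'
python3 nudge.py '[[[0.016,-0.04,0],0,0.2],[[0.016,-0.04,0],0,0.2],[[0.016,-0.04,0],0,0.2],[[0.016,-0.04,0],0,0.2],[[0.016,-0.04,0],0,0.2],[[0.016,-0.04,0],0,0.2],[[0.016,-0.04,0],0,0.2],[[0,0,0],0,0.2],[[0,0,0],0,0.2]]'
python3 - <<'E'
from h import *
s=arm.observe();d=get_image('wrist');cv2.imwrite('pics/w3.png',d['image']);print(s['position'],s['width'])
T=wristT(d,s);p=np.linalg.inv(T)@[.5429,.348,.026,1];print(p[:2]/p[2]*d['fx']+[d['cx'],d['cy']])
E
```

```text
clock: 4.4
position: [0.4872, -0.0413, 0.1938]
ee_rot: [3.12, 0.367, 0.0]
force: [-0.1, 0.1, -0.3]
width: 0.427
gripper_force: 45.0
clock: 5.3
position: [0.5306, 0.2565, 0.1931]
ee_rot: [3.119, 0.372, -0.002]
force: [-0.9, -0.5, -0.5]
width: 0.431
gripper_force: 45.0
[0.53056773 0.25651906 0.19314903] 0.4306972167114514
[181.20123412 143.09699256]
```

View pics/w3.png

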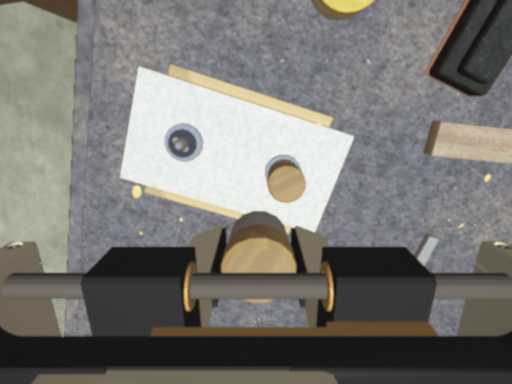

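The wrist view shows the knob held upright, with its top near (258,262). The bare stud is at (183,142) and the fitted knob at (286,183). I'll measure the stud from the edge of its foot.

```bash
python3 - <<'E'
from h import *
s=arm.observe();d=get_image('wrist')
sat=lambda p:p.max(2)<170
for th in(130,160,185):
    uv,ax,P=wblob(d,s,183,142,27,.023,lambda p:p.max(2)<th);print(th,np.round(uv,1),np.round(ax,1),P.round(4))
uvf,ax,F=wblob(d,s,286,183,22,.071,wood);print('fit',uvf,ax,F)
t=P-s['position'];print(P, totool(s,t), s['position'])
cv2.imwrite('pics/c3.png',cv2.resize(d['image'][100:220,130:330],(800,480),interpolation=cv2.INTER_CUBIC))
E
```

```text
130 [180.2 143.1] [25.9 27.4] [0.5426 0.348  0.023 ]
160 [180.1 143.2] [27.2 28.9] [0.5425 0.348  0.023 ]
185 [179.8 143.3] [29.3 30.5] [0.5422 0.3484 0.023 ]
fit (284.3724117279053, 182.68531799316406) (37.262245178222656, 38.56829833984375) [0.5375703  0.22833624 0.071     ]
[0.54222029 0.34835817 0.023     ] [ 0.03295821 -0.08839653  0.17009225] [0.53089103 0.25490686 0.19320594]
```

View pics/c3.png

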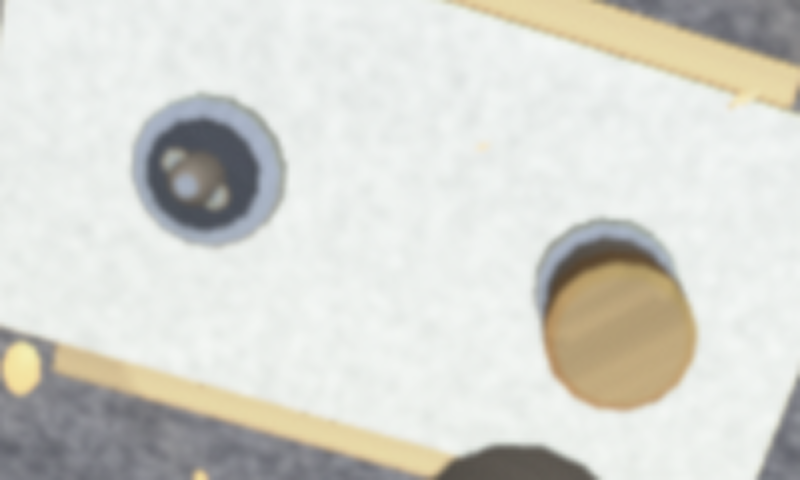

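The crop puts the foot disc's centre at about (182.5,142.5). The dark blob I measured is the washer, whose top is at z=0.028, so the difference fits parallax. I'll line up in tool y and measure again.

```bash
python3 nudge.py '[[[0,-0.029,0.01],0,0.2],[[0,-0.029,0.01],0,0.2],[[0,-0.029,0.01],0,0.2],[[0,0,0],0,0.2],[[0,0,0],0,0.2]]'
python3 - <<'E'
from h import *
s=arm.observe();d=get_image('wrist');T=wristT(d,s)
p=np.linalg.inv(T)@[.542,.347,.028,1];u,v=(p[:2]/p[2]*d['fx']+[d['cx'],d['cy']]).astype(int);print(u,v)
for th in(110,130,160):
    uv,ax,P=wblob(d,s,u,v,20,.028,lambda p:p.max(2)<th);print(th,np.round(uv,1),np.round(ax,1),P.round(4),totool(s,P-s['position']).round(4))
cv2.imwrite('pics/c4.png',cv2.resize(d['image'][90:330,150:370],(733,800))[:600])
E
```

```text
clock: 5.9
position: [0.5111, 0.3389, 0.1635]
ee_rot: [3.119, 0.367, -0.001]
force: [-0.4, -0.1, -0.8]
width: 0.427
gripper_force: 45.0
256 149
110 [256.9 148. ] [28.1 28.2] [0.5434 0.347  0.028 ] [ 0.0335 -0.0006  0.1355]
130 [256.9 148. ] [28.9 29.4] [0.5435 0.3471 0.028 ] [ 0.0335 -0.0006  0.1355]
160 [256.9 148.1] [30.3 30.5] [0.5434 0.347  0.028 ] [ 0.0335 -0.0006  0.1355]
```

View pics/c4.png

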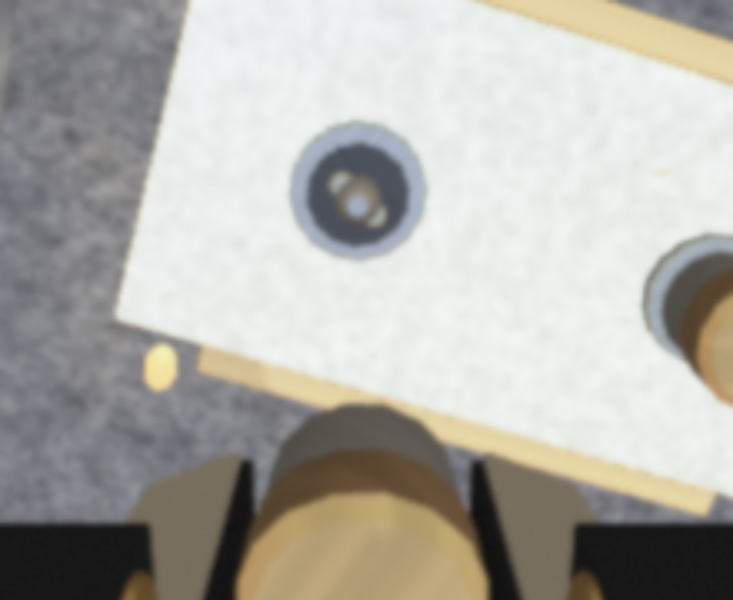

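The stud's washer is at (257,148) and the front edge of the held knob's skirt is near row 211. I'll check that edge against the calibration.

```bash
python3 - <<'E'
from h import *
d=get_image('wrist');s=arm.observe();M=np.linalg.inv(np.array(d['mount']))
for dx in(-.002,0,.002):
    a=np.linspace(-1.2,1.2,25);P=np.array([.0185*np.cos(a)+dx,.0185*np.sin(a),0*a+.0137,0*a+1]);q=M@P;u=q[0]/q[2]*d['fx']+d['cx'];v=q[1]/q[2]*d['fy']+d['cy'];print(dx,u[v.argmin()],v.min())
col=d['image'][200:225,254:262].astype(int).mean((1,2));print(col.round())
print(s['position'],totool(s,np.array([.543,.347,0])-s['position']),s['force'])
E
```

```text
-0.002 256.9576172590344 207.09013269424577
0 256.95125936489273 204.16713635086305
0.002 256.94485852226614 201.22439474879874
[236. 236. 236. 237. 237. 235. 228. 216. 205. 196. 173. 126.  92.  85.
  85.  86.  87.  88.  88.  88.  87.  87.  87.  86.  81.]
[0.51200082 0.33795814 0.16395465] [ 0.03217246 -0.00188068  0.16396716] [-0.90388876 -0.76197153 -0.02304292]
```

```bash
python3 - <<'E'
from h import *
d=get_image('wrist');M=np.linalg.inv(np.array(d['mount']))
for n,r,z in(('skirt',.0185,.0137),('headlow',.02,-.0083),('top',.02,-.0303)):
  for dx in(-.004,-.002,0):
    a=np.linspace(-1.2,1.2,25);P=np.array([r*np.cos(a)+dx,r*np.sin(a),0*a+z,0*a+1]);q=M@P;v=q[1]/q[2]*d['fy']+d['cy'];print(n,dx,v.min().round(1))
print(d['image'][205:275,255:260].astype(int).mean(1).round().tolist())
E
```

```text
skirt -0.004 210.0
skirt -0.002 207.1
skirt 0 204.2
headlow -0.004 222.1
headlow -0.002 218.8
headlow 0 215.6
top -0.004 240.5
top -0.002 236.9
top 0 233.2
[[235.0, 239.0, 236.0], [226.0, 234.0, 234.0], [203.0, 225.0, 231.0], [173.0, 214.0, 227.0], [160.0, 205.0, 223.0], [140.0, 178.0, 196.0], [105.0, 127.0, 138.0], [82.0, 92.0, 98.0], [79.0, 86.0, 90.0], [79.0, 86.0, 90.0], [79.0, 86.0, 91.0], [81.0, 87.0, 93.0], [82.0, 89.0, 94.0], [82.0, 88.0, 93.0], [81.0, 88.0, 93.0], [80.0, 87.0, 92.0], [81.0, 88.0, 93.0], [81.0, 87.0, 93.0], [80.0, 87.0, 93.0], [70.0, 81.0, 91.0], [55.0, 73.0, 88.0], [48.0, 68.0, 87.0], [47.0, 68.0, 87.0], [47.0, 69.0, 88.0], [47.0, 69.0, 88.0], [48.0, 70.0, 89.0], [49.0, 72.0, 92.0], [51.0, 74.0, 95.0], [54.0, 77.0, 98.0], [54.0, 78.0, 100.0], [54.0, 79.0, 101.0], [57.0, 83.0, 105.0], [70.0, 103.0, 125.0], [92.0, 135.0, 158.0], [106.0, 157.0, 181.0], [110.0, 162.0, 186.0], [110.0, 163.0, 186.0], [110.0, 162.0, 186.0], [109.0, 162.0, 185.0], [109.0, 162.0, 185.0], [111.0, 162.0, 185.0], [116.0, 163.0, 186.0], [120.0, 164.0, 186.0], [122.0, 164.0, 187.0], [122.0, 165.0, 187.0], [122.0, 165.0, 187.0], [122.0, 165.0, 187.0], [121.0, 163.0, 186.0], [121.0, 163.0, 186.0], [121.0, 162.0, 184.0], [119.0, 160.0, 182.0], [118.0, 159.0, 180.0], [118.0, 158.0, 180.0], [117.0, 157.0, 179.0], [117.0, 157.0, 178.0], [116.0, 156.0, 178.0], [116.0, 156.0, 177.0], [117.0, 156.0, 178.0], [117.0, 156.0, 177.0], [117.0, 156.0, 177.0], [117.0, 156.0, 177.0], [116.0, 156.0, 177.0], [117.0, 156.0, 177.0], [116.0, 155.0, 177.0], [115.0, 155.0, 176.0], [115.0, 155.0, 176.0], [112.0, 150.0, 171.0], [95.0, 127.0, 143.0], [63.0, 79.0, 89.0], [45.0, 49.0, 53.0]]
```

```bash
python3 nudge.py '[[[0.018,0,0.02],0,0.2],[[0.018,-0.0005,0.03],0,0.2],[[0,0,0.03],0,0.2],[[0,0,0.015],0,0.2],[[0,0,0],0,0.2],[[0,0,0],0,0.2]]'
python3 - <<'E'
from h import *
s=arm.observe();print(s['position'],s['force'],s['ft_torque'])
d=get_image('scene');T=np.linalg.inv(np.array(d['cam_to_world']));p=T@[.543,.347,.04,1];u,v=(p[:2]/p[2]*d['fx']+[d['cx'],d['cy']]).astype(int)
cv2.imwrite('pics/s5.png',cv2.resize(d['image'][v-50:v+50,u-60:u+60],(720,600),interpolation=cv2.INTER_CUBIC));print(u,v)
E
```

```text
clock: 6.65
position: [0.5462, 0.3489, 0.0698]
ee_rot: [-3.12, -0.367, -0.001]
force: [-0.3, -0.4, -0.3]
width: 0.427
gripper_force: 45.0
[0.54618354 0.34892842 0.06979441] [-0.32026415 -0.41908877 -0.33352969] [ 0.00660295 -0.01695288  0.0249531 ]
178 288
```

View pics/s5.png

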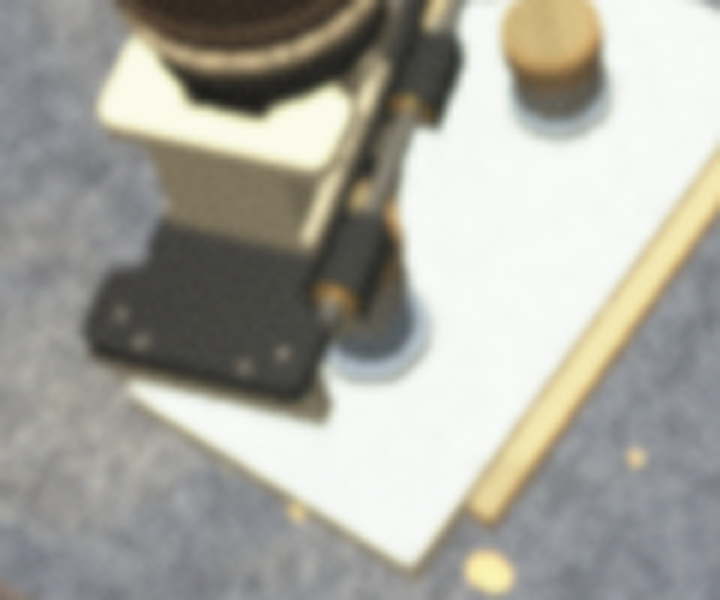

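The scene view shows the knob just above the bare stud's foot, which is at about crop (378,340), with the fingers clear of the fitted knob. I'll go down gently and watch the force.

```bash
for i in 1; do python3 nudge.py '[[[0,0,0.006],0,0.2],[[0,0,0.006],0,0.2],[[0,0,0],0,0.2]]'; done
python3 -c "
from h import *
s=arm.observe();print(s['force'],s['ft_torque'])"
python3 nudge.py '[[[0,0,0.004],0,0.2],[[0,0,0.003],0,0.2],[[0,0,0],0,0.2]]'
python3 -c "
from h import *
s=arm.observe();print(s['force'],s['ft_torque'])"
```

```text
clock: 7.0
position: [0.5455, 0.3486, 0.0562]
ee_rot: [3.119, 0.368, -0.001]
force: [-0.9, 0.3, 0.3]
width: 0.427
gripper_force: 45.0
[-0.86216528  0.30911586  0.25577902] [-0.02326244  0.01748696 -0.02496497]
clock: 7.3
position: [0.5456, 0.3488, 0.0492]
ee_rot: [3.12, 0.368, -0.001]
force: [-0.2, 0.6, 0.2]
width: 0.429
gripper_force: 45.0
[-0.18865027  0.61160261  0.16636109] [-0.02780016 -0.00264667 -0.03478128]
```

```bash
python3 nudge.py '[[[0,0,0.003],0,0.2],[[0,0,0.002],0,0.2],[[0,0,0],0,0.2]]'
python3 nudge.py '[[[0,0,0.003],0,0.2],[[0,0,0.002],0,0.2],[[0,0,0],0,0.2]]'
python3 nudge.py '[[[0,0,0.002],0,0.2],[[0,0,0.001],0,0.2],[[0,0,0],0,0.2]]'
```

```text
clock: 7.6
position: [0.546, 0.3486, 0.0446]
ee_rot: [3.119, 0.367, 0.0]
force: [0.7, -0.8, -3.0]
width: 0.428
gripper_force: 45.0
clock: 7.9
position: [0.5459, 0.3488, 0.0395]
ee_rot: [3.12, 0.368, -0.0]
force: [-0.4, -1.0, 4.3]
width: 0.431
gripper_force: 45.0
clock: 8.2
position: [0.5461, 0.3491, 0.037]
ee_rot: [-3.12, -0.368, -0.001]
force: [-0.3, -1.2, 5.9]
width: 0.424
gripper_force: 45.0
```

It has clicked and the washer force is rising. I'll keep pressing until it meets solid steel.

```bash
python3 nudge.py '[[[0,0,0.001],0,0.2],[[0,0,0.001],0,0.2],[[0,0,0],0,0.2]]'
python3 nudge.py '[[[0,0,0.001],0,0.2],[[0,0,0.001],0,0.2],[[0,0,0],0,0.2]]'
```

```text
clock: 8.5
position: [0.5461, 0.3492, 0.0367]
ee_rot: [-3.12, -0.368, -0.002]
force: [-4.4, -5.4, 20.8]
width: 0.425
gripper_force: 45.0
clock: 8.8
position: [0.5462, 0.3492, 0.0365]
ee_rot: [3.12, 0.368, 0.003]
force: [-9.3, -10.1, 37.2]
width: 0.429
gripper_force: 45.0
```

```bash
python3 nudge.py '[[[0,0,0],0,0.2],[[0,0,0],0,0.2],[[0,0,0],0,0.2],[[0,0,0],0,0.2],[[0,0,0],0,0.2],[[0,0,0],0,0.2]]'
python3 -c "
from h import *
s=arm.observe();print(s['force'],s['ft_torque'],s['position'])"
```

```text
clock: 9.4
position: [0.5462, 0.3492, 0.0365]
ee_rot: [-3.12, -0.368, -0.004]
force: [-10.2, -9.7, 38.9]
width: 0.426
gripper_force: 45.0
[-10.16133059  -9.72403897  38.87306572] [-2.21229301  2.14052123  0.02454671] [0.54623366 0.34922078 0.03653591]
```

```bash
python3 -c "
from cell import arm, get_image
print(arm.sign_off())"
```

```text
the job is handed in; nothing more can be done
None
```

I pressed the loose knob over the catches and fully home on the bare stud, and handed the job in at 9.4 s with the gripper still holding it down at about 39 N; no verdict was printed.

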